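Check the spare-parts case under its inner lid

ROBOT

A 6-joint arm with a two-finger parallel gripper is mounted at the origin on the work surface. World frame = base frame: x ahead of the robot, y to its left, z up, the work surface at z = 0. Lengths are in mm, angles in degrees, forces in N, time in s.
With the tool pointing down it reaches from about 300 to 850 mm from the base axis. Payload 4.2 kg.
Tool frame: the origin (TCP) lies midway between the tips of the shut fingers; the grasp point (between the pads) lies 19 mm behind it; y points along the fingers, z is the direction in which the jaws open and shut, and the axes are right-handed (so a half turn about y gives the same grasp; the last joint's range is limited). The gripper opens to 91 mm and grips with 3 to 60 N. Pads are 32 mm wide; open, the fingers measure 118 mm over their backs; the gripper's body (76 mm by 178 mm) begins 60 mm behind the grasp point.
Start: joints at [68.354, 18.312, 89.639, -0, 72.044, -1.146], TCP at [201.376, 538.601, 213.976] pointing down, gripper open.
Joint ranges: [-177.97, 177.97], [-48.28, 115.42], [12.27, 149.76], [-77.06, 257.06], [2.81, 150.46], [-146.56, 146.56]. Speed limits (degrees/s): [147.25, 147.25, 180, 180, 180, 180].

INTERFACE

Orientations are given as [roll, pitch, yaw] about the fixed x, y, z axes, in that order (R = Rz(yaw) Ry(pitch) Rx(roll)).
In Python, from workcell import env gives the robot as it stands.
- The arm moves only by the shell command python3 -m handwheel 'ROWS' [FORCE]. ROWS is JSON, a list of rows, each a list of 3 entries, a list of its own where there are three numbers: the opening, from 0 (shut) to 1 (fully open), then the shift along the tool's x, y, z in mm, then the turn, a rotation vector about the tool's x, y, z in degrees. A call has exactly 10 rows; each row shifts and turns the commanded pose from where the row before left it, along the tool's axes as they then stand; what a row does not reach is not made up. A row lasts 1/12 s, in which the tool goes at most 41.7 mm and 7.16 degrees, less where a joint would pass 70% of its speed; a pose out of reach is approached as far as the arm can. A call is refused whole if a number of a shift passes 41.7 or a number of a turn 7.16, either way. A call with a gripper value outside its range is refused whole. The fingers move at their own pace and stop on an object; FORCE is the grip in N (left out, the last holds). Time passes only in rows, so rows that do not move let the fingers close, or fill a call up. It gives the time, the measured TCP pose, the force and the opening at its end, in the units of the state.
- env.state(): the state, without advancing time (a new reading comes with each control period).
- env.grab_frame(name): name is "side" or "top"; returns the picture (384x512x3 uint8, red, green, blue); there is no depth.
- env.camera_info(name): a dict with "fx", "fy", "cx", "cy" (pixels), "camera_from_world" (4x4, takes a point from world to camera coordinates). Camera axes: x right, y down, z forward; pixel columns grow to the right and rows downward; lengths in mm; the calibration is good to about 2 mm. A picture is of the moment at which its call begins. camera_info takes no time and is no camera call.
- env.job_done(): hands the job in, once; it reports no verdict.
Trained networks look in the newest picture that a camera, given by its name, has taken for a name from the list of things; names that differ only in an ending like _2 or _b are one class to them, and where a whole thing is asked for, a point or a joint stands for the part that bears it (a point fixed in the world has none). Each returns a list of dicts, best first, with "p" (0 to 1); they miss things now and then, are a little off and sometimes report something else, mostly with a low value. They report only what shows in the picture. A call takes as long as a camera call.
- env.masks_of(camera, label): "region" (384x512 bool, what is visible of it) and "location" ([column, row] in pixels, amid what is visible of it).
The state is a dict: "time_s": time; "qpos": joint angles; "qvel": joint speeds; "effort": joint torques, N m; "ee_pos": TCP position; "ee_rot": TCP orientation; "force": force on the tool from outside, world axes, zero at the start; "torque": the same for the moment, N m; "gripper_width": finger opening in mm.
Only numpy, scipy, OpenCV 4.12 (cv2) and the standard library are available. Lean on these libraries where they do the work, as an engineer would, in place of code of your own. Each camera call takes 0.05 s, during which the arm holds its last target.

TASK

The double-lidded spare-parts case stands open, its inner lid nested in its outer lid. Lower the two lids together until the case is fully shut, without slamming them, then lift the outer lid alone by its T-shaped handle to about half open (roughly 45 degrees), leaving the clear inner lid shut so the parts can be counted through it. Finish while still holding the outer lid up, since it falls shut when let go, and leave the other things on the bench where they are.

Things in the scene. Friction and masses are not known exactly. Their poses are not given: they have to be found in the camera images.
- case: Grey open-topped parts case fixed to the bench, 200 mm deep (its x) x 260 mm wide (its y) x 60 mm high, walls 5 mm. Origin at the centre of its underside; its x axis points from the front (robot's side) to the hinge side, z up.
- hinge (a point): Middle of the hinge line shared by both lids: on the case's far rim, 100 mm along the case's x from its centre, 62 mm above the bench. Fixed to the case; the hinge line runs along the case's y.
- inner_lid (a joint): Angle of the inner lid to the case, rad: 0 shut flat on the case, grows as its front edge rises, at most 1.2. A stiff hinge (about 0.6 N m friction): it stays at any angle and must be pushed down. Inner lid: aluminium frame 7 mm thick with a clear pane, 244 mm wide, reaching 194 mm from the hinge line, 0.15 kg.
- outer_lid (a joint): Angle of the outer lid relative to the INNER lid, rad: 0 nested on it, grows as it is lifted off, at most 1.25 (then it drags the inner lid up); its angle to the case is the sum of both. Loose hinge: falls shut when let go; pushing it down pushes the inner lid down too. Grey pan reaching 206 mm from the hinge line, 264 mm wide, top 14 mm above the hinge line when shut, about 0.25 kg.
- outer_handle (a point): Centre of the crossbar of the black T-handle on the outer lid: round bar, 16 mm diameter, 40 mm long along the case's y, axis 36 mm off the lid's top, on one central stem (10 x 20 mm). Lies 170 mm in front of the hinge line and 50 mm above it when shut; turns with the lid. Held by its two ends (fingers closing along y) it can turn between the fingers as the lid swings.
- inner_tab (a point): Middle of the free part of the inner lid's flat aluminium tab, 30 mm wide and 5 mm thick, sticking out 20 mm beyond the outer lid's front edge, 85 mm to the -y side of the lid's middle. It belongs to the inner lid.
- scanner_mid (a point): Bystander: barcode scanner standing in its foot, 134 mm high, about 80 x 60 mm, point half-way up (67 mm).
- roll_mid (a point): Bystander: paper roll standing on end, 72 mm in diameter, 58 mm high, point at its centre.
- carton_mid (a point): Bystander: closed cardboard carton 110 x 75 x 50 mm, point at its centre.

How it is judged (in metres and radians):
On the way:
1. both lids are lowered together and the case is fully shut (value of joint each of inner_lid, outer_lid below 0.05 rad), for 0.2 s.
At the end, for the whole second after the job is handed in: The outer lid is held 0.5 to 1.1 rad (29 to 63 degrees) open and still (under 0.1 rad/s), the fingers bear on it with at least 0.5 N and its handle is over 150 mm above the bench; the inner lid is shut (under 0.06 rad); the scanner, roll and carton are within 30 mm of where they started (value of joint outer_lid between 0.5 and 1.1 rad and value of joint inner_lid below 0.06 rad and contact force between the fingers and outer_lid above 0.5 N and velocity of joint outer_lid between -0.1 and 0.1 rad/s and height (world z) of outer_handle above 0.15 m and distance of each of scanner_mid, roll_mid, carton_mid from where it was at the start of the episode below 0.03 m); the arm keeps its last pose, push and grip.
It fails at once if the outer lid is raised off the inner lid while the inner lid is not shut (it came up with the outer lid, or was never lowered) (value of joint outer_lid above 0.2 rad and value of joint inner_lid above 0.08 rad).
It fails at once if a lid is slammed down (faster than 2.5 rad/s) (velocity of joint any of inner_lid, outer_lid below -2.5 rad/s).
It fails at once if the barcode scanner is pushed more than 30 mm (distance of scanner_mid from where it was at the start of the episode above 0.03 m).
It fails at once if the paper roll is pushed more than 30 mm (distance of roll_mid from where it was at the start of the episode above 0.03 m).
It fails at once if the small carton is pushed more than 30 mm (distance of carton_mid from where it was at the start of the episode above 0.03 m).
It also fails if it takes over 42 s, if anything falls off the work surface, if the arm or the gripper's body presses on something with over 40 N, if the wrist force passes 120 N, or if a joint passes its speed limit or range.

## Working session

There is one attempt and no reset: what is moved stays moved. The work goes in short steps, Python scripts to look and compute and a shell command to move; the robot and the scene stay as the last step left them, time stands still between calls to the robot, and variables do not carry over. Pictures are saved under pics/ and viewed, and the job is handed in when it is done.

```bash
ls; mkdir -p pics; cat > h.py <<'E'
from workcell import env
import numpy as np, cv2
E
python3 - <<'E'
from h import *
for n in("side","top"):
    im=env.grab_frame(n); cv2.imwrite(f"pics/{n}0.png",im[:,:,::-1])
    c=env.camera_info(n); print(n,c)
s=env.state(); print(s)
E
```

```text
pics
side {'fx': 351.2027412032336, 'fy': 351.2027412032336, 'cx': 253.4804363808184, 'cy': 192.61520035286017, 'camera_from_world': array([[ 9.47638818e-01, -3.19070678e-01, -1.32126401e-02,
        -5.28714631e+02],
       [-2.05537239e-01, -5.77734395e-01, -7.89922409e-01,
         2.34493920e+02],
       [ 2.44407682e-01,  7.51276827e-01, -6.13064445e-01,
         9.17572226e+02],
       [ 0.00000000e+00,  0.00000000e+00,  0.00000000e+00,
         1.00000000e+00]])}
top {'fx': 435.6428191963484, 'fy': 435.6428191963484, 'cx': 257.8065839918353, 'cy': 188.5882409081184, 'camera_from_world': array([[-2.60631212e-02, -9.99660287e-01, -1.57648583e-04,
         9.22715489e+01],
       [-9.89426386e-01,  2.58188103e-02, -1.42719358e-01,
         5.89871072e+02],
       [ 1.42674944e-01, -3.56373025e-03, -9.89763184e-01,
         1.07554090e+03],
       [ 0.00000000e+00,  0.00000000e+00,  0.00000000e+00,
         1.00000000e+00]])}
{'time_s': 0.1, 'qpos': array([ 6.83537518e+01,  1.83474166e+01,  8.96970775e+01, -1.32357407e-03,
        7.20444384e+01, -1.14684689e+00]), 'qvel': array([ 0.02268466, -0.0746538 , -0.05531283, -0.02222679,  0.06661316,
        0.05380794]), 'effort': array([-5.72214958e-04, -4.13335240e+01, -2.32507968e+01,  7.28724548e-02,
        4.22327360e-02, -4.70855593e-05]), 'ee_pos': array([201.21775738, 538.17783123, 213.22583137]), 'ee_rot': array([-9.00889400e+01,  5.21754117e-04, -2.04989927e+01]), 'force': array([ 0.22525522,  0.18188659, -0.25792791]), 'torque': array([ 0.0113911 , -0.01255695, -0.04825085]), 'gripper_width': 91.04840216915666}
```

View pics/side0.png

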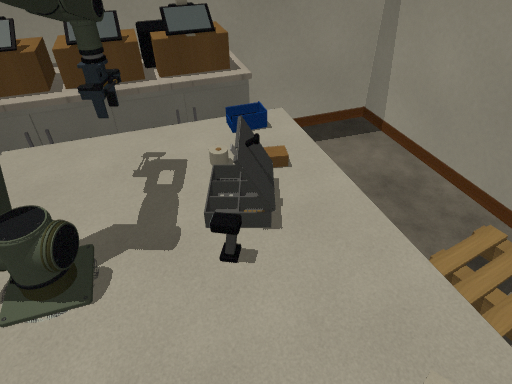

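View pics/top0.png

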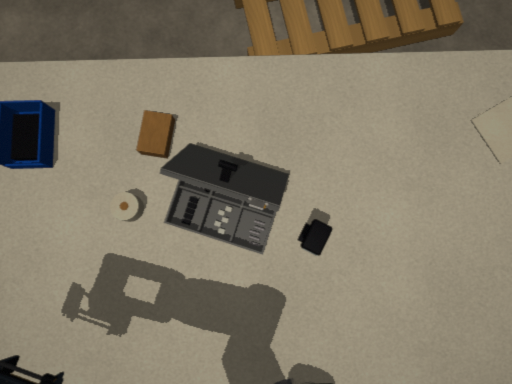

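```bash
python3 - <<'E'
from h import *
for n in("side","top"):
    for l in("case","outer_handle","outer_lid","inner_lid","inner_tab","scanner_mid","roll_mid","carton_mid"):
        for d in env.masks_of(n,l)[:2]:
            r=d["region"]; ys,xs=np.nonzero(r)
            print(n,l,round(d["p"],2),np.round(d["location"],1),r.sum(),(xs.min(),xs.max(),ys.min(),ys.max()) if len(xs) else 0)
            np.save(f"pics/m_{n}_{l}.npy",r)if d["p"]>.5 else 0
E
```

```text
side case 0.8 [243.7 184.8] 4922 (np.int64(204), np.int64(275), np.int64(116), np.int64(227))
side outer_handle 0.71 [252.7 162.7] 2111 (np.int64(234), np.int64(275), np.int64(116), np.int64(211))
side outer_lid 0.73 [254.5 164.2] 2003 (np.int64(233), np.int64(274), np.int64(117), np.int64(210))
side inner_lid 0.69 [254.7 160.3] 2126 (np.int64(230), np.int64(274), np.int64(116), np.int64(210))
side inner_tab 0.97 [254. 164.] 2100 (np.int64(230), np.int64(275), np.int64(116), np.int64(210))
side scanner_mid 0.94 [226.5 229.2] 1052 (np.int64(209), np.int64(241), np.int64(212), np.int64(261))
side roll_mid 0.62 [217.8 155.8] 349 (np.int64(209), np.int64(228), np.int64(144), np.int64(164))
side carton_mid 0.69 [278.5 157.1] 388 (np.int64(264), np.int64(288), np.int64(145), np.int64(166))
top case 0.69 [224.3 195.8] 9100 (np.int64(161), np.int64(287), np.int64(144), np.int64(252))
top outer_handle 0.64 [224.9 172.8] 4353 (np.int64(160), np.int64(287), np.int64(144), np.int64(209))
top outer_handle 0.23 [223.1 196.6] 9085 (np.int64(160), np.int64(287), np.int64(144), np.int64(252))
top outer_lid 0.69 [226.3 174.1] 4263 (np.int64(161), np.int64(287), np.int64(144), np.int64(209))
top outer_lid 0.63 [226.9 177.3] 4568 (np.int64(160), np.int64(287), np.int64(144), np.int64(209))
top inner_lid 0.73 [226.4 173. ] 4495 (np.int64(160), np.int64(287), np.int64(143), np.int64(210))
top inner_tab 0.74 [230.7 173.2] 4547 (np.int64(160), np.int64(287), np.int64(143), np.int64(210))
top scanner_mid 0.77 [313.9 234.1] 840 (np.int64(298), np.int64(331), np.int64(219), np.int64(255))
top scanner_mid 0.34 [223.5 198.1] 9252 (np.int64(159), np.int64(287), np.int64(144), np.int64(253))
top roll_mid 0.35 [228.7 175.7] 4410 (np.int64(159), np.int64(287), np.int64(143), np.int64(210))
top carton_mid 0.84 [157.3 129.7] 1492 (np.int64(136), np.int64(175), np.int64(110), np.int64(158))
```

```bash
python3 - <<'E'
import cv2
a=cv2.imread("pics/top0.png")[135:260,150:300]; cv2.imwrite("pics/topz.png",cv2.resize(a,None,fx=5,fy=4.8,interpolation=cv2.INTER_CUBIC))
a=cv2.imread("pics/side0.png")[105:235,190:300]; cv2.imwrite("pics/sidez.png",cv2.resize(a,None,fx=4.5,fy=4.5,interpolation=cv2.INTER_CUBIC))
E
```

```text
(no output)
```

View pics/topz.png

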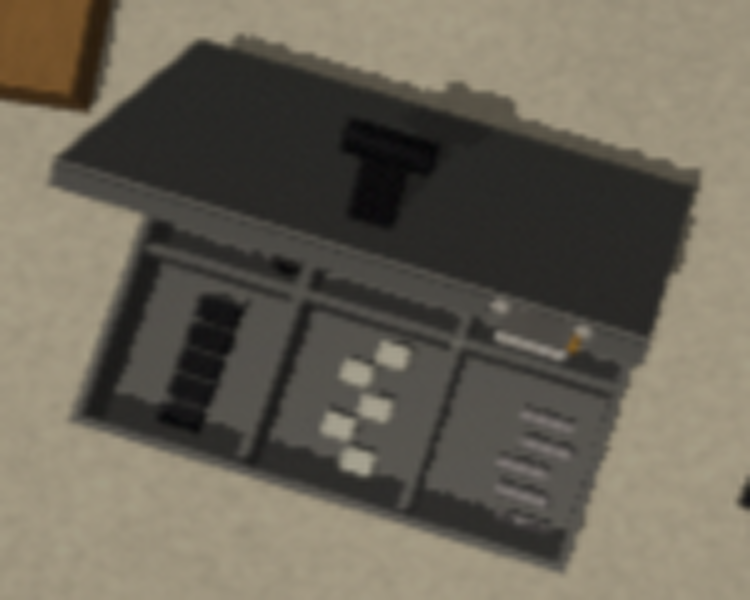

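View pics/sidez.png

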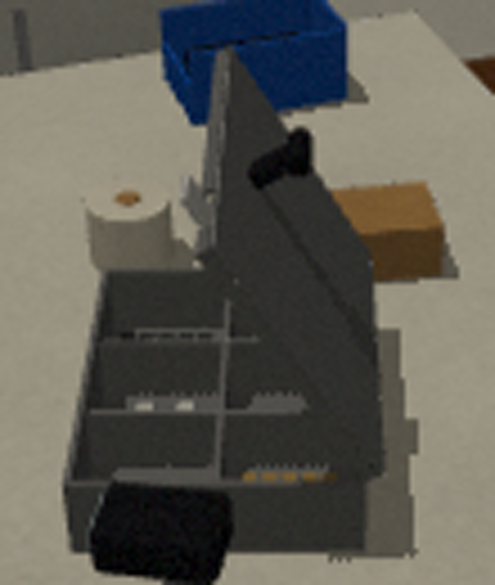

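```bash
cat >> h.py <<'E'
def proj(n,P):
    c=env.camera_info(n); P=np.atleast_2d(P); p=P@c["camera_from_world"][:3,:3].T+c["camera_from_world"][:3,3]
    return np.c_[c["fx"]*p[:,0]/p[:,2]+c["cx"],c["fy"]*p[:,1]/p[:,2]+c["cy"]]
def rz(a): return np.array([[np.cos(a),-np.sin(a),0],[np.sin(a),np.cos(a),0],[0,0,1]])
def lidpt(r,y,h,a): # distance from hinge, lateral, height above hinge plane
    return np.array([100-r*np.cos(a)+h*np.sin(a), y, 62+r*np.sin(a)+h*np.cos(a)])
def W(p,x,y,yaw): return np.asarray(p)@rz(yaw).T+[x,y,0]
E
cat > fit.py <<'E'
from h import *
from scipy.optimize import least_squares
T=lambda u,v:(u/5+150,v/4.8+135); S=lambda u,v:(u/4.5+190,v/4.5+105)
def model(p):
    x,y,yaw,a=p
    t=[W(q,x,y,yaw) for q in ([-100,130,60],[-100,-130,60],lidpt(206,132,14,a),lidpt(206,-132,14,a),lidpt(170,20,50,a),lidpt(170,-20,50,a))]
    s=[W(q,x,y,yaw) for q in ([-100,-130,60],[-100,130,60],lidpt(206,132,14,a),lidpt(170,0,50,a))]
    return proj("top",t),proj("side",s)
ot=np.array([T(75,415),T(568,568),T(55,160),T(645,330),T(345,138),T(440,155)])
os_=np.array([S(65,487),S(103,270),S(233,48),S(282,160)])
f=lambda p:np.r_[(model(p)[0]-ot).ravel(),(model(p)[1]-os_).ravel()]
r=least_squares(f,[550,150,-.31,1.2],x_scale=[1,1,.01,.01],loss="soft_l1")
print(r.x); print(f(r.x).reshape(-1,2).round(1))
np.save("case.npy",r.x)
x,y,yaw,a=r.x
ims={n:cv2.imread(f"pics/{n}0.png") for n in("top","side")}
for n,im in ims.items():
    im=cv2.resize(im,None,fx=4,fy=4)
    def L(P):
        q=(proj(n,[W(p,x,y,yaw) for p in P])*4+2).astype(int); cv2.polylines(im,[q],False,(0,0,255),1)
    L([[-100,-130,60],[-100,130,60],[100,130,60],[100,-130,60],[-100,-130,60]])
    L([lidpt(*q,a) for q in ((0,132,14),(206,132,14),(206,-132,14),(0,-132,14),(0,132,14))])
    L([lidpt(*q,a) for q in ((170,20,50),(170,-20,50))]); L([lidpt(*q,a) for q in ((170,0,14),(170,0,50))])
    L([lidpt(*q,a) for q in ((206,-70,0),(226,-70,0),(226,-100,0),(206,-100,0))])
    c=im[540:1040,600:1200] if n=="top" else im[420:940,760:1200]
    cv2.imwrite(f"pics/ov_{n}.png",c)
E
python3 fit.py
```

```text
[ 5.65107065e+02  1.57044030e+02 -3.28546305e-01  1.02234860e+00]
[[-0.6  0.1]
 [ 0.2 -0.4]
 [ 0.1 -0.3]
 [ 1.8  1.4]
 [ 0.3 -1. ]
 [-0.9  0.9]
 [-0.  -0. ]
 [-0.1 -0.3]
 [-1.2  0. ]
 [ 3.4 -1.5]]
```

View pics/ov_top.png

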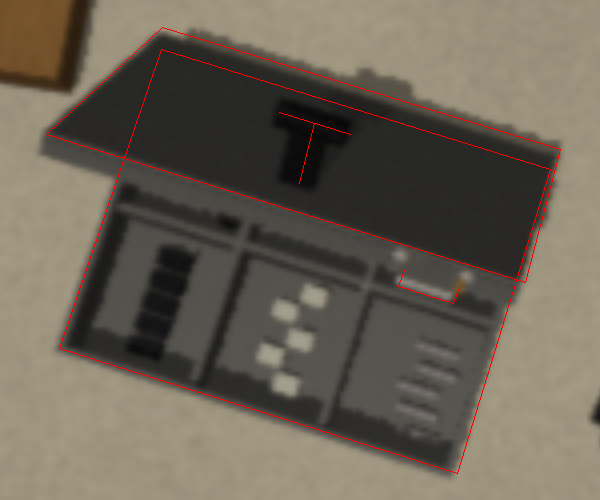

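View pics/ov_side.png

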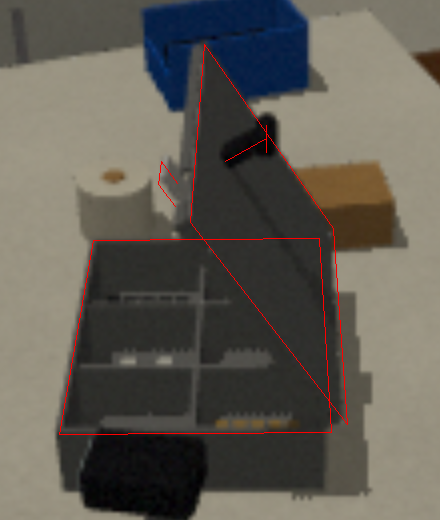

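```bash
cat >> h.py <<'E'
def tri(pt,ps):
    A=[]
    for n,(u,v) in(("top",pt),("side",ps)):
        c=env.camera_info(n);M=c["camera_from_world"][:3]
        A+=[(u-c["cx"])/c["fx"]*M[2]-M[0],(v-c["cy"])/c["fy"]*M[2]-M[1]]
    A=np.array(A);return np.linalg.lstsq(A[:,:3],-A[:,3],rcond=None)[0]
def handle(a):
    x,y,yaw,_=np.load("case.npy"); return W(lidpt(170,0,50,a),x,y,yaw)
def totool(d): # world delta -> tool delta, current pose
    from scipy.spatial.transform import Rotation as R
    return R.from_euler("xyz",env.state()["ee_rot"],degrees=True).inv().apply(d)
E
python3 - <<'E'
from h import *
print("tri",tri((150+392/5,135+147/4.8),(190+281/4.5,105+160/4.5)))
for a in(1,1.02,1.05,1.1,.75,0): print(a,handle(a))
s=env.state();print(s["ee_pos"],s["ee_rot"]); d=handle(1.04)+[0,0,-19]-s["ee_pos"]; print(d,totool(d))
E
```

```text
tri [610.90538939 140.42996265 230.24951978]
1 [612.64296014 140.83897587 232.06518271]
1.02 [615.87154437 139.73834689 233.02666129]
1.05 [620.7469292  138.07632125 234.34050075]
1.1 [628.94840638 135.28042597 236.18505728]
0.75 [574.2833425  153.91582427 214.46303265]
0 [498.85119713 179.6307503  112.        ]
[201.37659061 538.59258312 214.00943382] [-8.99923289e+01  9.02892362e-04 -2.05007200e+01]
[ 417.74109211 -399.96084942    0.91029768] [ 531.35856006   -0.94924121 -228.32938782]
```

```bash
python3 -m handwheel '[[1,[0,-35,0],[0,-1.7,0]],[1,[0,-35,0],[0,0,0]],[1,[10,-35,-5],[0,0,0]],[1,[25,0,-11],[0,0,0]],[1,[25,0,-11],[0,0,0]],[1,[25,0,-11],[0,0,0]],[1,[25,0,-11],[0,0,0]],[1,[25,0,-11],[0,0,0]],[1,[25,0,-11],[0,0,0]],[1,[25,0,-11],[0,0,0]]]' 20 
python3 - <<'E'
from h import *
s=env.state();d=handle(1.0)+[0,0,-19]-s["ee_pos"]; print(s["ee_pos"],s["ee_rot"],d,totool(d))
E
```

```text
time_s: 1.73
ee_pos: [350.9, 400.3, 319.1]
ee_rot: [-90.0, -0.0, -18.8]
force: [0.4, 1.2, -0.1]
gripper_width: 91.0
[350.87316641 400.30315314 319.06616804] [-8.99840254e+01 -5.68288447e-03 -1.87950210e+01] [ 261.76979373 -259.46417727 -106.00098533] [ 331.39605466  105.9888818  -161.32050391]
```

```bash
python3 -m handwheel '[[1,[33,0,-16],[0,0,0]],[1,[33,0,-16],[0,0,0]],[1,[33,0,-16],[0,0,0]],[1,[33,0,-16],[0,0,0]],[1,[33,0,-16],[0,0,0]],[1,[33,0,-16],[0,0,0]],[1,[33,0,-16],[0,0,0]],[1,[33,0,-16],[0,0,0]],[1,[33,0,-16],[0,0,0]],[1,[33,0,-16],[0,0,0]]]' 20 
python3 - <<'E'
from h import *
s=env.state();d=handle(1.0)+[0,0,-19]-s["ee_pos"]; print(s["ee_pos"],s["ee_rot"],d,totool(d))
for n in("side","top"):
    im=env.grab_frame(n); c=im[80:235,180:310] if n=="side" else im[100:260,120:320]
    cv2.imwrite(f"pics/{n}1.png",cv2.resize(c[:,:,::-1],None,fx=3.7,fy=3.7,interpolation=cv2.INTER_CUBIC))
E
```

```text
time_s: 2.57
ee_pos: [612.0, 142.0, 319.0]
ee_rot: [-90.0, -0.0, -18.8]
force: [0.5, 0.1, -0.9]
gripper_width: 91.2
[611.95996729 142.00469725 319.03418631] [-8.99814522e+01 -6.69118541e-03 -1.88119830e+01] [   0.68299285   -1.16572138 -105.9690036 ] [  1.01003602 105.96883082  -0.91751469]
```

View pics/side1.png

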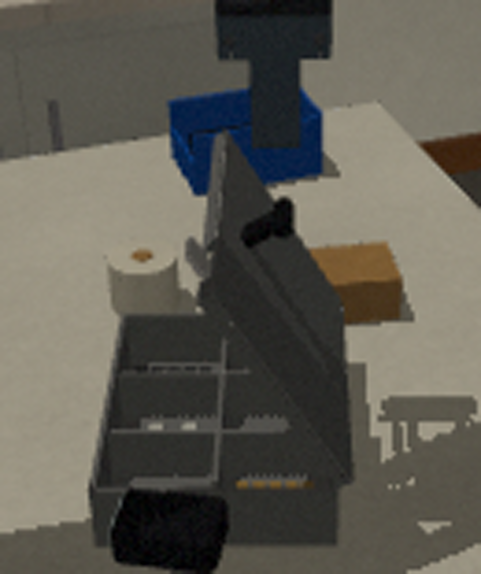

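View pics/top1.png

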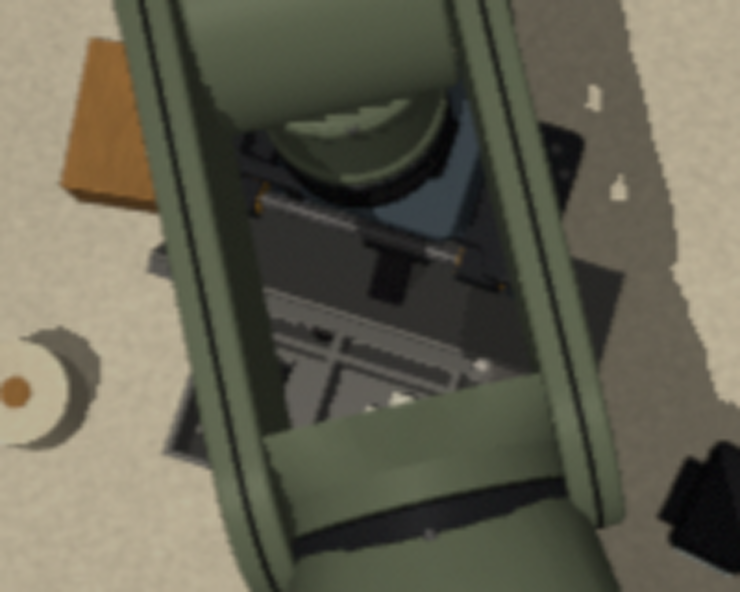

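```bash
python3 -m handwheel '[[1,[1,20,-1],[0,0,0]],[1,[0,20,0],[0,0,0]],[1,[0,15,0],[0,0,0]],[1,[0,12,0],[0,0,0]],[1,[0,11,0],[0,0,0]],[1,[0,10,0],[0,0,0]],[1,[0,8,0],[0,0,0]],[1,[0,7,0],[0,0,0]],[1,[0,3,0],[0,0,0]],[1,[0,0,0],[0,0,0]]]' 20 
python3 - <<'E'
from h import *
s=env.state();print(s["force"],s["torque"])
for n in("side","top"):
    im=env.grab_frame(n); c=im[80:235,180:310] if n=="side" else im[100:260,120:320]
    cv2.imwrite(f"pics/{n}2.png",cv2.resize(c[:,:,::-1],None,fx=3.7,fy=3.7,interpolation=cv2.INTER_CUBIC))
E
```

```text
time_s: 3.5
ee_pos: [611.2, 142.3, 212.3]
ee_rot: [-90.0, 0.1, -18.8]
force: [-0.0, -0.5, -0.1]
gripper_width: 91.4
[-0.04332465 -0.48150645 -0.14499834] [-0.04322866  0.00338249  0.05526375]
```

View pics/side2.png

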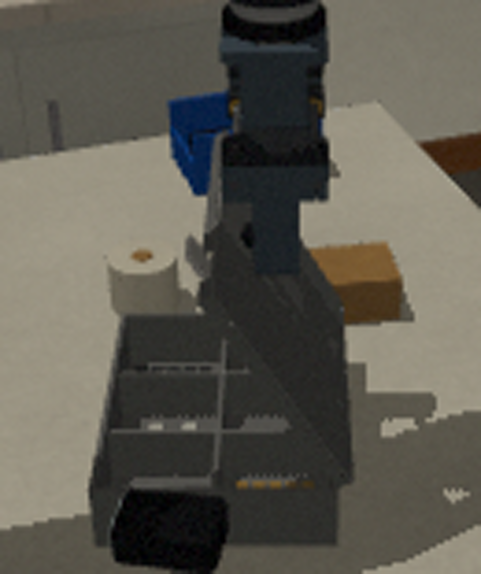

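View pics/top2.png

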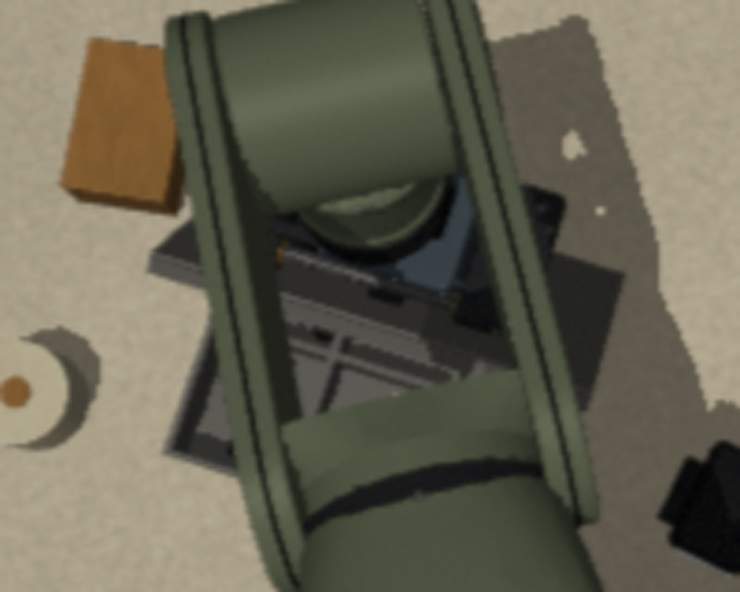

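```bash
python3 - <<'E'
from h import *
x,y,yaw,_=np.load("case.npy")
for a in(.9,.95,1.0,1.05):
  q=[W(lidpt(170,s,50,a),x,y,yaw) for s in(-20,20)]
  print(a,((proj("side",q)-[180,80])*3.7).round(),((proj("top",q)-[120,100])*3.7).round())
g=np.array([611.2,142.3,231.3]); yv=rz(yaw)@[0,1,0]
print(((proj("side",[g-20*yv,g+20*yv,g-55*yv])-[180,80])*3.7).round())
E
python3 - <<'E'
import cv2
for n,f in(("side",1),):
    a=cv2.imread("pics/side1.png")[170:300,170:330]; cv2.imwrite("pics/s1z.png",cv2.resize(a,None,fx=4,fy=4))
E
```

```text
0.9 [[255. 239.]
 [256. 214.]] [[423. 288.]
 [357. 268.]]
0.95 [[266. 236.]
 [266. 211.]] [[427. 273.]
 [361. 253.]]
1.0 [[277. 233.]
 [277. 208.]] [[431. 259.]
 [366. 239.]]
1.05 [[288. 230.]
 [287. 205.]] [[436. 244.]
 [370. 224.]]
[[274. 233.]
 [274. 208.]
 [274. 256.]]
```

View pics/s1z.png

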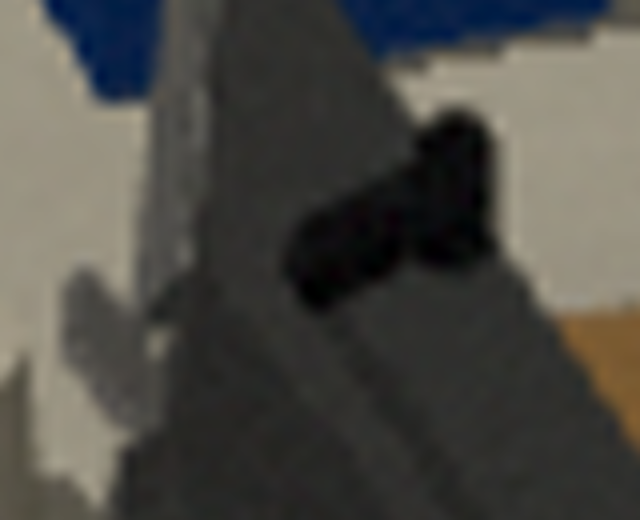

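```bash
python3 -m handwheel '[[1,[4,-1,0],[0,0,0]],[1,[3,-1,0],[0,0,0]],[0,[0,0,0],[0,0,0]],[0,[0,0,0],[0,0,0]],[0,[0,0,0],[0,0,0]],[0,[0,0,0],[0,0,0]],[0,[0,0,0],[0,0,0]],[0,[0,0,0],[0,0,0]],[0,[0,0,0],[0,0,0]],[0,[0,0,0],[0,0,0]]]' 25 
python3 - <<'E'
from h import *
s=env.state();print(s["force"],s["torque"])
for n in("side",):
    im=env.grab_frame(n); c=im[80:235,180:310] if n=="side" else im[100:260,120:320]
    cv2.imwrite(f"pics/{n}3.png",cv2.resize(c[:,:,::-1],None,fx=3.7,fy=3.7,interpolation=cv2.INTER_CUBIC))
E
```

```text
time_s: 4.43
ee_pos: [618.1, 140.0, 215.0]
ee_rot: [-90.0, 0.0, -18.8]
force: [-0.1, -0.6, 0.2]
gripper_width: 40.7
[-0.10142972 -0.59817124  0.19792162] [ 0.03061153 -0.04682826 -0.00379086]
```

View pics/side3.png

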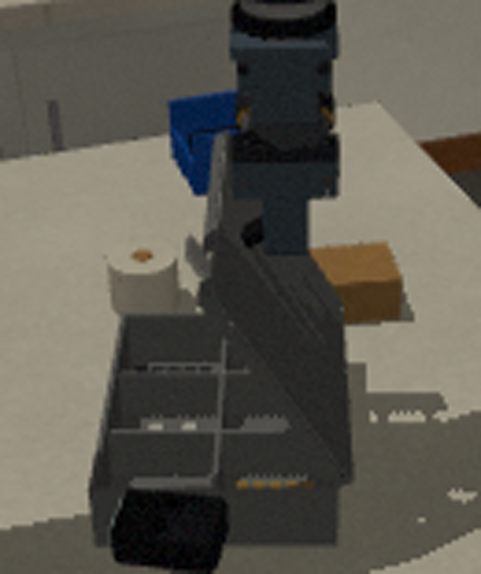

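```bash
python3 - <<'E'
from h import *
x,y,yaw,_=np.load("case.npy")
p=(np.array([618.1,140.0,234.0])-[x,y,0])@rz(yaw); v=p-[100,0,62]; print(p,np.hypot(v[0],v[2]),np.arctan2(v[2],-v[0])-np.arctan2(50,170)+0, 'a')
a=np.linspace(1.035,0,21); P=np.array([lidpt(170,0,50,t) for t in a]); print(np.diff(P,axis=0)[:,[0,2]].round(1).tolist())
E
```

```text
[ 55.65802335   0.96670796 234.        ] 177.62379033682717 1.0324365717867363 a
[[-8.8, -2.5], [-8.7, -2.9], [-8.5, -3.4], [-8.3, -3.8], [-8.1, -4.3], [-7.9, -4.7], [-7.6, -5.1], [-7.4, -5.5], [-7.1, -5.8], [-6.8, -6.2], [-6.4, -6.5], [-6.1, -6.9], [-5.7, -7.2], [-5.3, -7.4], [-5.0, -7.7], [-4.5, -8.0], [-4.1, -8.2], [-3.7, -8.4], [-3.3, -8.6], [-2.8, -8.7]]
```

```bash
python3 -m handwheel '[[0,[-8.8,2.5,0],[0,0,0]],[0,[-8.7,2.9,0],[0,0,0]],[0,[-8.5,3.4,0],[0,0,0]],[0,[-8.3,3.8,0],[0,0,0]],[0,[-8.1,4.3,0],[0,0,0]],[0,[-7.9,4.7,0],[0,0,0]],[0,[-7.6,5.1,0],[0,0,0]],[0,[-7.4,5.5,0],[0,0,0]],[0,[-7.1,5.8,0],[0,0,0]],[0,[-6.8,6.2,0],[0,0,0]]]' 25 
cat > chk.py <<'E'
from h import *
import sys
k=sys.argv[1]
s=env.state();print(s["force"],s["torque"],s["gripper_width"])
x,y,yaw,_=np.load("case.npy")
p=(s["ee_pos"]+[0,0,19]-[x,y,0])@rz(yaw); v=p-[100,0,62]; print(p,np.hypot(v[0],v[2]),np.arctan2(v[2],-v[0])-np.arctan2(50,170))
im=env.grab_frame("side"); c=im[80:235,180:310]
cv2.imwrite(f"pics/side{k}.png",cv2.resize(c[:,:,::-1],None,fx=3.7,fy=3.7,interpolation=cv2.INTER_CUBIC))
E
python3 chk.py 4
```

```text
time_s: 5.32
ee_pos: [541.7, 166.4, 170.4]
ee_rot: [-90.0, 0.1, -18.8]
force: [-0.5, 0.6, 5.2]
gripper_width: 39.8
[-0.52596946  0.59947543  5.23781107] [ 0.00623315 -0.08921376 -0.09264413] 39.78285549932495
[-25.11564851   1.27114718 189.43408335] 178.58715267630984 0.5085265758627594
```

View pics/side4.png

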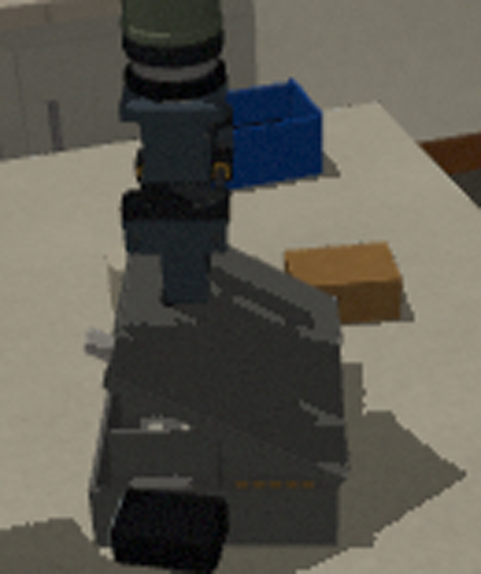

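Both lids follow together (edge at zoom (110,370), tab (97,340) still beside it), force gentle. Second half, ending slowly.

```bash
python3 -m handwheel '[[0,[-6.4,6.5,0],[0,0,0]],[0,[-6.1,6.9,0],[0,0,0]],[0,[-5.7,7.2,0],[0,0,0]],[0,[-5.3,7.4,0],[0,0,0]],[0,[-5,7.7,0],[0,0,0]],[0,[-4.5,8,0],[0,0,0]],[0,[-4.1,8.2,0],[0,0,0]],[0,[-3.7,8.4,0],[0,0,0]],[0,[-1.6,4.3,0],[0,0,0]],[0,[-1.6,4.3,0],[0,0,0]]]' 25 
python3 chk.py 5
```

```text
time_s: 6.2
ee_pos: [500.1, 180.8, 100.8]
ee_rot: [-90.0, 0.2, -18.8]
force: [-3.5, 4.6, 4.6]
gripper_width: 39.7
[-3.51994493  4.6171484   4.62135972] [0.71933733 0.32445113 0.01151809] 39.68384534424822
[-69.22463205   1.45624926 119.79699068] 178.82244887959547 0.04306689181119988
```

View pics/side5.png

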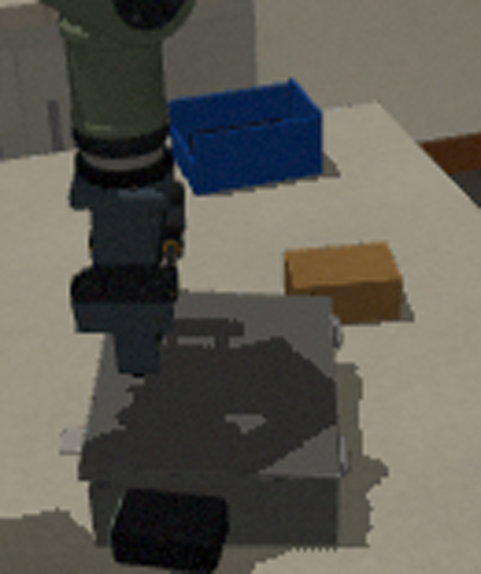

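```bash
python3 -m handwheel '[[0,[-0.3,2,0],[0,0,0]],[0,[-0.3,2,0],[0,0,0]],[0,[-0.3,1.5,0],[0,0,0]],[0,[-0.3,1.5,0],[0,0,0]],[0,[0,1,0],[0,0,0]],[0,[0,1,0],[0,0,0]],[0,[0,0,0],[0,0,0]],[0,[0,0,0],[0,0,0]],[0,[0,0,0],[0,0,0]],[0,[0,0,0],[0,0,0]]]' 25 
python3 chk.py 6
```

```text
time_s: 7.08
ee_pos: [497.5, 181.6, 91.8]
ee_rot: [-90.0, 0.4, -18.9]
force: [-6.8, 7.4, 4.3]
gripper_width: 39.7
[-6.83735907  7.38999498  4.28284149] [ 1.23417891  0.8564817  -0.02685376] 39.660164465979946
[-71.9611691    1.4325375  110.75511669] 178.73920968966573 -0.009777943130665656
```

View pics/side6.png

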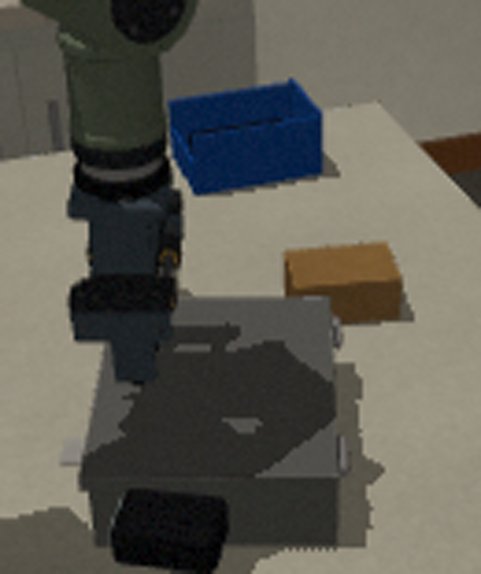

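```bash
python3 -m handwheel '[[0,[-0.7,1,0],[0,0,0]],[0,[-0.7,1,0],[0,0,0]],[0,[-0.6,1,0],[0,0,0]],[0,[0,1,0],[0,0,0]],[0,[0,1,0],[0,0,0]],[0,[0,1,0],[0,0,0]],[0,[0,0,0],[0,0,0]],[0,[0,0,0],[0,0,0]],[0,[0,0,0],[0,0,0]],[0,[0,0,0],[0,0,0]]]' 25 
python3 chk.py 7
```

```text
time_s: 7.97
ee_pos: [497.7, 181.8, 90.8]
ee_rot: [-89.9, 0.0, -18.8]
force: [-10.5, 1.7, 33.2]
gripper_width: 39.5
[-10.50589609   1.651482    33.22899688] [ 0.16356847  1.87824169 -0.04891046] 39.47720340461603
[-71.76696779   1.65996331 109.78699435] 178.29045979275998 -0.01470496272467986
```

View pics/side7.png

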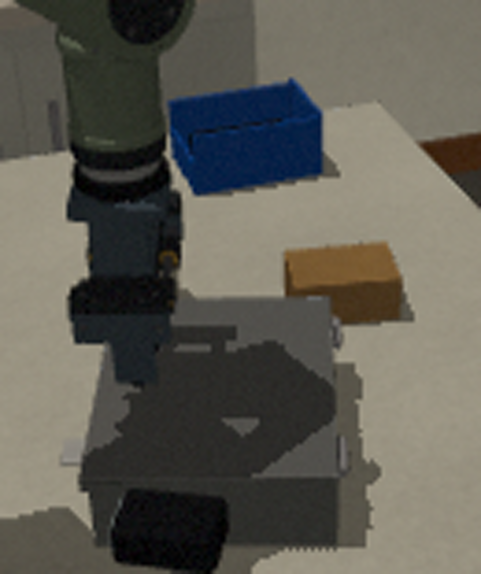

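```bash
python3 - <<'E'
from h import *
x,y,yaw,_=np.load("case.npy")
a=np.linspace(0,.8,21); P=np.array([lidpt(170,0,50,t) for t in a]); print(np.diff(P,axis=0)[:,[0,2]].round(1).tolist())
E
```

```text
[[2.1, 6.8], [2.4, 6.7], [2.7, 6.6], [2.9, 6.5], [3.2, 6.3], [3.4, 6.2], [3.7, 6.1], [3.9, 5.9], [4.2, 5.7], [4.4, 5.6], [4.6, 5.4], [4.8, 5.2], [5.0, 5.0], [5.2, 4.8], [5.4, 4.6], [5.6, 4.4], [5.7, 4.1], [5.9, 3.9], [6.1, 3.7], [6.2, 3.4]]
```

```bash
python3 -m handwheel '[[0,[0.5,-3,0],[0,0,0]],[0,[0.5,-3,0],[0,0,0]],[0,[2.1,-6.8,0],[0,0,0]],[0,[2.4,-6.7,0],[0,0,0]],[0,[2.7,-6.6,0],[0,0,0]],[0,[2.9,-6.5,0],[0,0,0]],[0,[3.2,-6.3,0],[0,0,0]],[0,[0,0,0],[0,0,0]],[0,[0,0,0],[0,0,0]],[0,[0,0,0],[0,0,0]]]' 25 
python3 chk.py 8
```

```text
time_s: 8.85
ee_pos: [510.5, 177.1, 124.3]
ee_rot: [-90.0, 0.2, -18.8]
force: [-2.1, 4.9, -0.4]
gripper_width: 39.9
[-2.14542241  4.94592964 -0.39304183] [0.95914256 0.44276711 0.02379957] 39.93688456980271
[-58.14866154   1.37381589 143.29322823] 177.81897565629183 0.18875742510050347
```

View pics/side8.png

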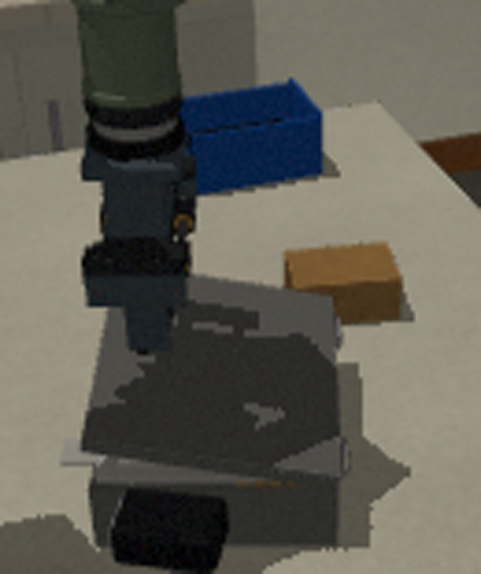

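```bash
python3 -m handwheel '[[0,[3.4,-6.2,0],[0,0,0]],[0,[3.7,-6.1,0],[0,0,0]],[0,[3.9,-5.9,0],[0,0,0]],[0,[4.2,-5.7,0],[0,0,0]],[0,[4.4,-5.6,0],[0,0,0]],[0,[4.6,-5.4,0],[0,0,0]],[0,[4.8,-5.2,0],[0,0,0]],[0,[5,-5,0],[0,0,0]],[0,[5.2,-4.8,0],[0,0,0]],[0,[5.4,-4.6,0],[0,0,0]]]' 25 
python3 chk.py 9
```

```text
time_s: 9.73
ee_pos: [555.1, 161.6, 180.5]
ee_rot: [-90.0, -0.0, -18.8]
force: [1.3, 4.8, -3.9]
gripper_width: 39.6
[ 1.27744813  4.83147843 -3.94490472] [ 0.79291409 -0.02101988 -0.0795049 ] 39.64514586102502
[-10.94560584   1.09995686 199.4696588 ] 176.65456276753392 0.6057167599466229
```

```bash
python3 -m handwheel '[[0,[5.6,-4.4,0],[0,0,0]],[0,[5.7,-4.1,0],[0,0,0]],[0,[5.9,-3.9,0],[0,0,0]],[0,[6.1,-3.7,0],[0,0,0]],[0,[6.2,-3.4,0],[0,0,0]],[0,[0,0,0],[0,0,0]],[0,[0,0,0],[0,0,0]],[0,[0,0,0],[0,0,0]],[0,[0,0,0],[0,0,0]],[0,[0,0,0],[0,0,0]]]' 25 
python3 chk.py 10; python3 - <<'E'
from h import *
im=env.grab_frame("top"); cv2.imwrite("pics/top10.png",cv2.resize(im[90:270,110:340,::-1],None,fx=3.2,fy=3.2))
for l in("scanner_mid","roll_mid","carton_mid"):
    env.grab_frame("side")
    for n in("side","top"):
        for d in env.masks_of(n,l)[:1]: print(l,n,d["p"],np.round(d["location"],1))
print(env.state()["time_s"])
E
```

```text
time_s: 10.62
ee_pos: [582.3, 152.2, 199.4]
ee_rot: [-90.0, -0.0, -18.8]
force: [3.1, 3.6, -6.7]
gripper_width: 39.8
[ 3.11483853  3.6002201  -6.65453672] [ 0.57380654 -0.5989609  -0.07682758] 39.84430174516628
[ 17.81488874   0.9140603  218.402658  ] 176.6810231513346 0.8009284730374983
scanner_mid side 0.67 [227.6 230. ]
scanner_mid top 0.93 [314.8 237.4]
roll_mid side 0.61 [214.7 158. ]
roll_mid top 0.75 [123.7 204.5]
carton_mid top 0.69 [152.8 127.9]
11.1667
```

View pics/side10.png

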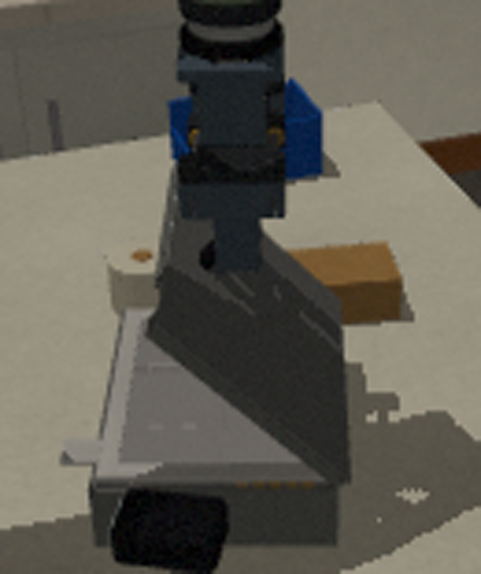

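View pics/top10.png

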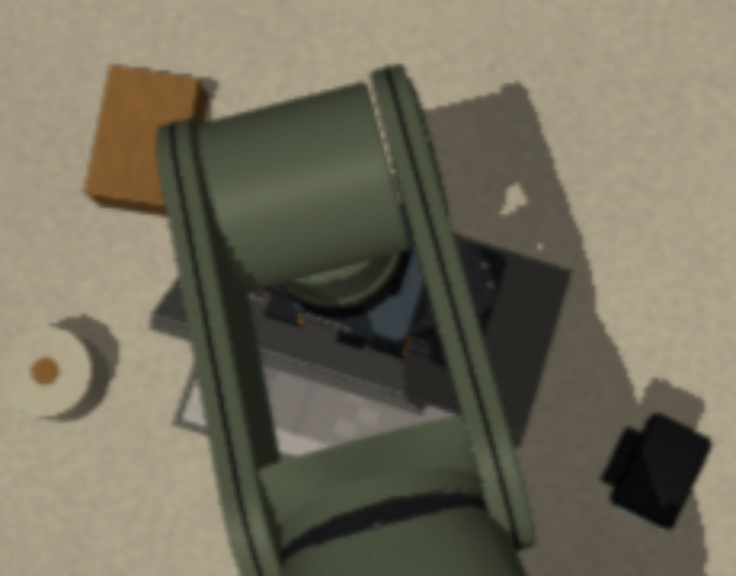

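```bash
python3 - <<'E'
from h import *
x,y,yaw,_=np.load("case.npy")
for a in(0,.06,.1): print(a,((proj("side",[W(lidpt(226,s,4,a),x,y,yaw) for s in(-70,-100)])-[180,80])*3.7).round())
s=env.state();print(s["time_s"],np.abs(s["qvel"]).max(),s["force"],s["gripper_width"])
env.job_done()
E
```

```text
0 [[ 67. 440.]
 [ 62. 463.]]
0.06 [[ 66. 427.]
 [ 61. 450.]]
0.1 [[ 66. 419.]
 [ 61. 442.]]
11.1667 0.10222743039119396 [ 3.34807795  3.51072597 -8.09580146] 39.65596562885598
the job is handed in; nothing more can be done
```

I gripped the T-handle by its two ends and lowered both lids together along the hinge arc. The descent took about 4 s, and pressing the lids shut ended with a firm stop at about 33 N. I then lifted the outer lid alone to about 0.80 rad (46°) and handed the job in at 11.2 s, still holding it with a 25 N grip.

**Last checks:**
- **Grip and height:** the fingers were on the bar (opening 39.7 mm for a 40 mm bar) and carried about 8 N of load. The bar was about 218 mm above the bench. The arm was nearly still, with the fastest joint reading about 0.1°/s.
- **Inner lid:** in the side picture its tab matched the position predicted for 0 rad, not 0.06 rad, so the lid looks fully shut.
- **Bystanders:** the pictures show the scanner, roll and carton where they started. The detected centres differ from the first pictures by up to about 5 pixels. The carton is partly hidden by the arm in the top view and the network missed it in the side view. I did not measure their positions in millimetres. The roll has no usable first top-view detection: the network had marked the lid instead.

No check failed. The lid angles come from the tool position and the pictures, since the joints cannot be read directly.

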